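Unplug the charged battery pack in the leather workshop

TASK

The oblong battery pack on the three-bay charger is charged: pull it straight up out of its bay against the spring catch, carry it to the two-compartment wooden tray and lower it gently, still held, until it stands upright on the floor of the empty compartment, then let go. Leave the round pack and the square pack plugged in where they are.

Things in the scene. Friction and masses are not known exactly. Their poses are not given: they have to be found in the camera images.
- pack_block: Oblong dark battery pack, 260 g: block 50 (x) by 68 (y) by 48 mm high on a plug stem 36 by 34 mm, 22 mm long (44 over its x ridges). Origin: centre of the stem's flat foot, z up. Plugged in, foot 23 mm above the bench, block resting on the charger's top. Pull 10 to 15 N, free after 15 mm, clear after 22. Grip the 50 mm width; neighbours 26 mm off along y. Stands by itself on its foot.
- pack_round: Bystander: round dark grey pack, 50 mm across, 40 mm high above the charger, same 22 mm stem; origin at centre of the stem's foot, z up. The charger: light grey box screwed down, 100 mm (packs' x) by 300 mm (packs' y), flat top 45 mm above the bench, three bays in a row 90 mm apart along y; which pack is in which bay varies.
- pack_square: Bystander: square dark grey pack, 44 by 44 mm, 56 mm high above the charger, in another bay of the same charger, same 22 mm stem; origin at centre of the stem's foot, z up.
- tray_free (a point): Centre of the floor (upper face, 6 mm above the bench) of the empty compartment of the fixed plywood tray; x, y along its sides, z up. Compartment 158 (x) by 116 mm (y) inside, walls 6 mm thick rising 18 mm above the floor. The other compartment, towards -y, holds a small tin 48 mm wide, 50 mm high, some 130 mm from this point.

How it is judged:
By the outcome, as a careful person would: the job done as asked, in the order asked, and still so for the second after the job is handed in, with the robot touching nothing.
It also fails if it takes over 42 s, if anything falls off the work surface, if the arm or the gripper's body presses on something with over 40 N, if the wrist force passes 120 N, or if a joint passes its speed limit or range.

ROBOT

A 6-joint arm with a two-finger parallel gripper is mounted at the origin on the work surface. World frame = base frame: x ahead of the robot, y to its left, z up, the work surface at z = 0. Lengths are in m, angles in rad, forces in N, time in s.
With the tool pointing down it reaches from about 0.35 to 0.975 m from the base axis. Payload 17.4 kg.
Tool frame: the origin (TCP) lies on the mounting face of the last link; the fingertips stand 173 mm ahead of it and the grasp point (between the pads) lies 155 mm ahead of it; z points along the fingers, y is the line along which they close (so a half turn about z gives the same grasp; the last joint's range is limited). The gripper opens to 85 mm and grips with 20 to 120 N. Pads are 22 mm wide; open, the fingers measure 114 mm over their backs; the gripper's body (76 mm by 85 mm) begins 54 mm behind the grasp point. The pads swing forward as they close: fully open they stand 13 mm farther back than shut.
Start: joints at [-1.344, 0.116, 1.442, -0, 1.584, -0.038], TCP at [0.177, -0.651, 0.405] pointing down, gripper open.
Joint ranges: [-2.83, 2.83], [-0.83, 2.19], [0.07, 2.5], [-1.14, 4.28], [0.01, 3], [-2.97, 2.97]. Speed limits (rad/s): [1.89, 1.89, 2.22, 3.14, 3.14, 3.14].

INTERFACE

Orientations are given as a rotation vector (axis times angle).
In Python, from cell import * gives the robot as it stands.
- The arm moves only by the shell command python3 -m crank 'ROWS' [OPENING] [FORCE]. ROWS is a JSON object of lists of equal length, an entry for each row: "linear": the shift along the tool's x, y, z in cm, a list of three; "twist": the turn about the tool's z in degrees. A call has 1 to 12 rows; each row shifts and turns the commanded pose from where the row before left it, along the tool's axes as they then stand; what a row does not reach is not made up. A row lasts 1/12 s, in which the tool goes at most 41.7 mm and 7.16 degrees, less where a joint would pass 70% of its speed; a pose out of reach is approached as far as the arm can. A call is refused whole if a number of a shift passes 4.17 or a number of a turn 7.16, either way. A call with a gripper value outside its range is refused whole. OPENING is the closure, from 0 (fully open) to 1 (shut), set as the call begins (- or left out, the last holds). The fingers move at their own pace and stop on an object; FORCE is the grip in N (left out, the last holds). Time passes only in rows, so rows that do not move let the fingers close. It gives the time, the measured TCP pose, the force, the opening and the grip force at its end, in the units of the state.
- get_state(): the state, without advancing time (a new reading comes with each control period).
- capture(name): name is "scene" or "top"; returns the picture (420x560x3 uint8, red, green, blue); there is no depth.
- camera_params(name): a dict with "fx", "fy", "cx", "cy" (pixels), "R" (3x3) and "t" (3): a world point X has camera coordinates R X + t. Camera axes: x right, y down, z forward; pixel columns grow to the right and rows downward; lengths in m; the calibration is good to about 2 mm. A picture is of the moment at which its call begins. camera_params takes no time and is no camera call.
- job_done(): hands the job in; it is judged then, once.
The state is a dict: "clock": time; "q": joint angles; "qd": joint speeds; "joint_torque": joint torques, N m; "tcp_pos": TCP position; "ee_rot": TCP orientation; "wrist_force": force on the tool from outside, world axes, zero at the start; "torque": the same for the moment, N m; "width": finger opening in m; "grip_force": force on a finger pad.
Only numpy, scipy, OpenCV 4.12 (cv2) and the standard library are available. Lean on these libraries where they do the work, as an engineer would, in place of code of your own. Each camera call takes 0.05 s, during which the arm holds its last target. There are 200 camera calls.

## Working session

There is one attempt and no reset: what is moved stays moved. The work goes in short steps, Python scripts to look and compute and a shell command to move; the robot and the scene stay as the last step left them, time stands still between calls to the robot, and variables do not carry over. Pictures are saved under pics/ and viewed, at most 10 in all, crops included, and the job is handed in when it is done.

```bash
mkdir -p pics; python3 - <<'E'
from cell import *
import cv2,numpy as np
for n in("scene","top"):
    im=capture(n); np.save(f"pics/{n}0.npy",im); cv2.imwrite(f"pics/{n}0.png",im[:,:,::-1])
    p=camera_params(n); print(n,p)
s=get_state(); print(s)
E
```

```text
scene {'fx': 392.7386960983703, 'fy': 392.7386960983703, 'cx': 281.0370627409587, 'cy': 212.53883411702583, 'R': array([[ 0.76774202,  0.64050833, -0.01792404],
       [ 0.50304088, -0.61982229, -0.60230407],
       [-0.3968905 ,  0.45339762, -0.79806549]]), 't': array([-0.46912529, -0.20220572,  0.96314572])}
top {'fx': 383.2087330312903, 'fy': 383.2087330312903, 'cx': 279.8321814110441, 'cy': 202.4550926340352, 'R': array([[-0.01962582, -0.99913073,  0.03677788],
       [-0.99637808,  0.01650117, -0.08341723],
       [ 0.08273784, -0.0382818 , -0.99583581]]), 't': array([0.05764097, 0.56561852, 0.66107567])}
{'clock': 0.1, 'q': array([-1.34379374e+00,  1.16426886e-01,  1.44218707e+00, -1.55032044e-05,
        1.58398787e+00, -3.78166617e-02]), 'qd': array([-0.0013546 , -0.0002842 , -0.00265295, -0.00011697,  0.00084037,
       -0.00124765]), 'joint_torque': array([ 7.60897001e-04, -7.33666348e+01, -6.33791685e+01, -4.78812126e-05,
        5.24540199e-03,  6.08810819e-05]), 'tcp_pos': array([ 0.17665218, -0.65148546,  0.40405049]), 'ee_rot': array([-3.11309880e+00, -4.14629912e-01,  1.73911625e-04]), 'wrist_force': array([ 0.7029637 , -1.06066315, -1.0368045 ]), 'torque': array([-0.01671234,  0.05446822,  0.0593742 ]), 'grip_force': 0.0, 'width': 0.08518257658078898}
```

View pics/scene0.png

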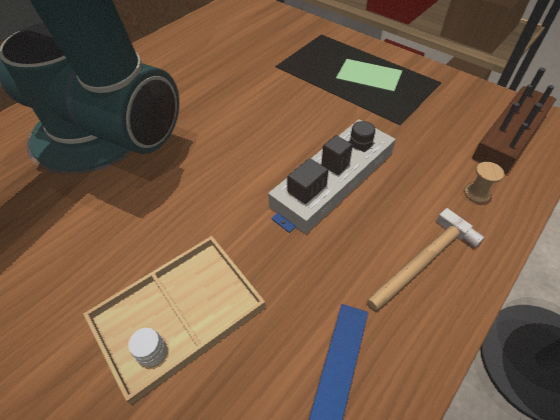

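View pics/top0.png

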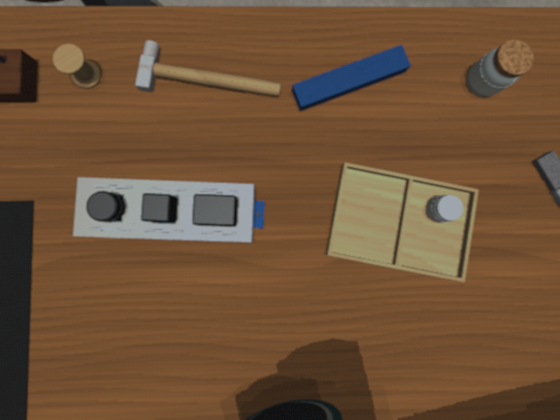

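The scene view shows the block pack in the charger's end bay, at (308,180), with the tray at lower left and its tin in the far-left compartment. In the top view the block is at (215,210), the charger spans (75..255, 178..242), and the empty compartment is at about (370,213).

```bash
cat > h.py <<'E'
import numpy as np
from cell import camera_params
def ray(n,uv,z):
    p=camera_params(n);C=-p["R"].T@p["t"]
    d=p["R"].T@np.array([(uv[0]-p["cx"])/p["fx"],(uv[1]-p["cy"])/p["fy"],1])
    return C+d*(z-C[2])/d[2]
def proj(n,X):
    p=camera_params(n);c=p["R"]@np.asarray(X)+p["t"]
    return np.array([p["cx"]+p["fx"]*c[0]/c[2],p["cy"]+p["fy"]*c[1]/c[2]])
E
python3 - <<'E'
from h import *
import cv2
im=np.load("pics/top0.npy"); hsv=cv2.cvtColor(im,cv2.COLOR_RGB2HSV)
p=camera_params("top");print("C",-p["R"].T@p["t"])
def comp(m,seed_near):
    n,l,st,c=cv2.connectedComponentsWithStats(m.astype(np.uint8))
    i=1+np.argmin(np.where(st[1:,4]>150,np.linalg.norm(c[1:]-seed_near,axis=1),1e9)); return (l==i).astype(np.uint8)
def rect(m,z,lab):
    c=max(cv2.findContours(m,cv2.RETR_EXTERNAL,cv2.CHAIN_APPROX_NONE)[0],key=cv2.contourArea)
    w=np.array([ray("top",q[0],z)[:2] for q in c],np.float32)
    r=cv2.minAreaRect(w*1000);print(lab,r,cv2.contourArea(c),cv2.boundingRect(c));return c
ch=comp((hsv[...,1]<60)&(hsv[...,2]>110),(165,190)); rect(ch,.045,"charger")
v=hsv[...,2]
print(v[210,180:260]);print(v[175:250,215])
tr=(hsv[...,0]>10)&(hsv[...,0]<30)&(v>150); 
rect(comp(tr,(370,215)),.006,"floor?")
big=cv2.resize(im[160:285,180:480],None,fx=2.66,fy=2.66,interpolation=cv2.INTER_CUBIC);cv2.imwrite("pics/crop1.png",big[:,:,::-1])
E
```

```text
C [0.51000517 0.07356466 0.70338524]
charger ((556.080810546875, 245.23983764648438), (300.9036560058594, 102.06793975830078), 86.9635238647461) 10387.0 (73, 177, 181, 66)
[164 166 171 172 173 173 172 173 173 174 174 165 133  92  82  93  97  98
  97  98  97  98  99  99  99  99 100 100  99  99 100 100  99 100  99 100
 101 101 102 101 101 102 101 101 101 103 101 102 102 101 102 102  98  79
  51  25  43  95 140 164 169 172 173 173 172 173 172 172 172 173 175 166
 139 105 104 119 127 130 131 131]
[124 124 121 122 121 121 122 135 159 172 171 172 171 162 152 161 165 166
 156 118  74  79  95  98  99  99 100  99 100  99 100  99 100 100 100 100
 101 100 101 102 102 101 101 100 102 101 102  99  82  55  74 128 163 175
 172 163 152 163 172 172 172 172 173 174 174 156 122 110 112 113 118 119
 120 120 118]
floor? ((529.1906127929688, -181.51205444335938), (253.3737335205078, 172.20953369140625), 77.67223358154297) 12441.0 (329, 163, 149, 118)
```

View pics/crop1.png

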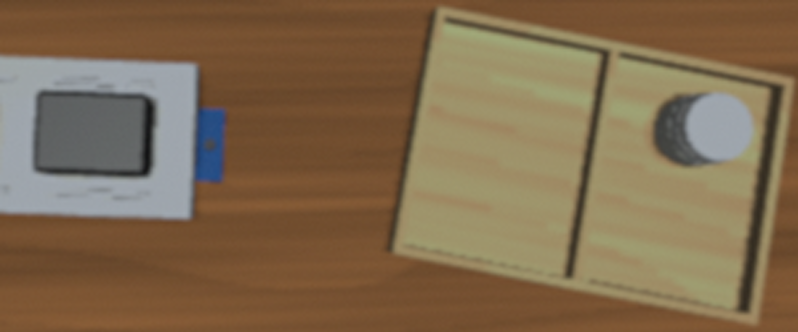

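The crop shows a clean grey block top inside the charger outline, the tray with its divider, and the tin on the right, so the left compartment is empty.

```bash
cat >> h.py <<'E'
import cv2
from scipy.spatial.transform import Rotation as Ro
def yawp(c,s): # tool axes from state
    return Ro.from_rotvec(s["ee_rot"]).as_matrix()
E
python3 - <<'E'
from h import *
from cell import get_state
im=np.load("pics/top0.npy"); hsv=cv2.cvtColor(im,cv2.COLOR_RGB2HSV);v=hsv[...,2]
m=np.zeros_like(v);m[185:235,186:245]=((v<118)&(v>66))[185:235,186:245]
def rect(m,z,lab):
    c=max(cv2.findContours(m,cv2.RETR_EXTERNAL,cv2.CHAIN_APPROX_NONE)[0],key=cv2.contourArea)
    w=np.array([ray("top",q[0],z)[:2] for q in c],np.float32)
    r=cv2.minAreaRect(w*1000);print(lab,r);return r
rect(m,.093,"block")
tr=((hsv[...,0]>10)&(hsv[...,0]<30)&(v>150)).astype(np.uint8)
n,l,st,c=cv2.connectedComponentsWithStats(tr);i=l[200,370]
r=rect((l==i).astype(np.uint8),.024,"tray")
a=np.radians(r[2]);print("tray_free",np.array(r[0])+61*np.array([np.cos(a),np.sin(a)]))
# floor corners seen from crop (inner dark edges)
for uv in((606,50),(570,275)): print(ray("top",(180+uv[0]/2.66,160+uv[1]/2.66),.024)*1000)
T=Ro.from_rotvec(get_state()["ee_rot"]).as_matrix();print(T)
# scene check
for z,X in((.093,(.5513,.1553)),): print(proj("scene",(*X,z)))
E
```

```text
block ((550.6104736328125, 152.83079528808594), (71.29454803466797, 50.357330322265625), 86.3115005493164)
tray ((528.6953125, -174.92831420898438), (246.83399963378906, 167.7646484375), 77.6722412109375)
tray_free [ 541.71903957 -115.33483694]
[ 605.61901456 -185.43908782   24.        ]
[ 454.50125266 -153.82642262   24.        ]
[[ 9.65139879e-01  2.61734511e-01 -2.42226399e-04]
 [ 2.61734622e-01 -9.65139382e-01  9.79793161e-04]
 [ 2.26634467e-05 -1.00903649e-03 -9.99999491e-01]]
[308.58054163 171.62157468]
```

```bash
python3 -m crank '{"linear":[[0,0,0],[0,0,0],[0,0,0],[0,0,0],[0,0,0],[0,0,0],[0,0,0],[0,0,0],[0,0,0],[0,0,0],[0,0,0],[0,0,0]],"twist":[-6,-6,-6,-6,-6,-6,-6,-6,-6,-6,-6,-6]}' 0 40
```

```text
clock: 1.1
tcp_pos: [0.1766, -0.6515, 0.4043]
ee_rot: [-2.27, -2.171, -0.001]
wrist_force: [-0.5, -0.4, 0.2]
width: 0.0855
grip_force: 0.0
```

```bash
python3 -m crank '{"linear":[[3.4,1.37,0],[3.4,1.37,0],[3.4,1.37,0],[3.4,1.37,0],[3.4,1.37,0],[3.4,1.37,0],[3.4,1.37,0],[3.4,1.37,0],[3.4,1.37,0],[3.4,1.37,0],[3.4,1.37,0],[3.4,1.37,0]],"twist":[0.5,0,0,0,0,0,0,0,0,0,0,0]}' && python3 -m crank '{"linear":[[3.4,1.37,0],[3.4,1.37,0],[3.4,1.37,0],[3.4,1.37,0],[3.4,1.37,0],[3.4,1.37,0],[3.4,1.37,0],[3.4,1.37,0],[3.4,1.37,0],[3.4,1.37,0],[0.5,0.2,0],[0,0,0]],"twist":[0,0,0,0,0,0,0,0,0,0,0,0]}'
```

```text
clock: 2.1
tcp_pos: [0.3643, -0.2519, 0.4046]
ee_rot: [2.285, 2.156, 0.0]
wrist_force: [1.2, -0.8, 0.9]
width: 0.0854
grip_force: 0.0
clock: 3.1
tcp_pos: [0.5234, 0.0845, 0.4039]
ee_rot: [-2.281, -2.159, 0.002]
wrist_force: [-0.4, 0.4, 0.1]
width: 0.0853
grip_force: 0.0
```

```bash
python3 -m crank '{"linear":[[2.4,0.8,0],[2.4,0.8,0],[2.4,0.78,0],[0,0,2.5],[0,0,2.5],[0,0,2.5],[0,0,2.0],[0,0,1],[0,0,0],[0,0,0]],"twist":[0,0,0,0,0,0,0,0,0,0]}'; python3 - <<'E'
from h import *
from cell import *
im=capture("scene");cv2.imwrite("pics/s1.png",cv2.resize(im[60:240,200:420],None,fx=3.3,fy=3.3,interpolation=cv2.INTER_CUBIC)[:,:,::-1])
s=get_state();print(s["tcp_pos"],Ro.from_rotvec(s["ee_rot"]).as_matrix(),s["wrist_force"])
E
```

```text
clock: 3.93
tcp_pos: [0.551, 0.1525, 0.3004]
ee_rot: [2.286, 2.155, 0.0]
wrist_force: [-0.1, 0.6, 0.4]
width: 0.0856
grip_force: 0.0
[0.5511115  0.15275757 0.30119126] [[ 5.86482793e-02  9.98277738e-01  1.39166069e-03]
 [ 9.98278651e-01 -5.86486914e-02  2.57152025e-04]
 [ 3.38328220e-04  1.37418363e-03 -9.99998999e-01]] [0.05168612 0.14020167 1.14489471]
```

View pics/s1.png

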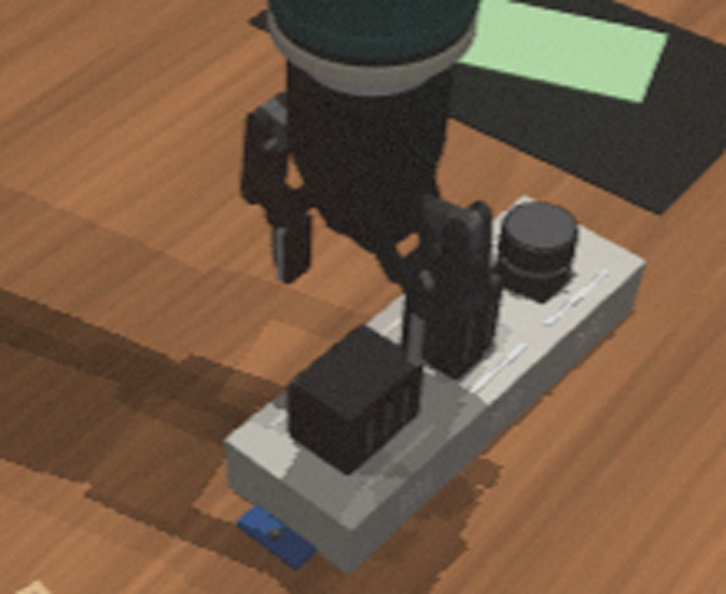

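The gripper hangs above the block (crop about (355,400)) with one finger on each side of its 50 mm width. I shift 2 mm in y, descend and close.

```bash
python3 -m crank '{"linear":[[0.2,0,1],[0,0,1],[0,0,1],[0,0,1],[0,0,1],[0,0,1],[0,0,1],[0,0,0.7],[0,0,0],[0,0,0]],"twist":[0,0,0,0,0,0,0,0,0,0]}' && python3 -m crank '{"linear":[[0,0,0],[0,0,0],[0,0,0],[0,0,0],[0,0,0],[0,0,0],[0,0,0],[0,0,0],[0,0,0],[0,0,0],[0,0,0],[0,0,0]],"twist":[0,0,0,0,0,0,0,0,0,0,0,0]}' 1 80
```

```text
clock: 4.82
tcp_pos: [0.551, 0.1553, 0.2224]
ee_rot: [-2.285, -2.156, 0.001]
wrist_force: [0.3, 0.0, 0.0]
width: 0.0854
grip_force: 0.0
clock: 5.82
tcp_pos: [0.5512, 0.1553, 0.2235]
ee_rot: [2.285, 2.156, 0.002]
wrist_force: [-0.9, -0.8, 5.4]
width: 0.049
grip_force: 83.6
```

```bash
python3 -m crank '{"linear":[[0,0,-0.2],[0,0,-0.2],[0,0,-0.2],[0,0,-0.2],[0,0,-0.2],[0,0,-0.2]],"twist":[0,0,0,0,0,0]}' && python3 -m crank '{"linear":[[0,0,-0.2],[0,0,-0.2],[0,0,-0.2],[0,0,-0.2],[0,0,-0.3],[0,0,-0.3],[0,0,-0.4],[0,0,-0.5],[0,0,-0.5],[0,0,0],[0,0,0]],"twist":[0,0,0,0,0,0,0,0,0,0,0]}'; python3 - <<'E'
from h import *
from cell import *
im=capture("scene");cv2.imwrite("pics/s2.png",cv2.resize(im[60:240,200:420],None,fx=3.3,fy=3.3,interpolation=cv2.INTER_CUBIC)[:,:,::-1])
E
```

```text
clock: 6.32
tcp_pos: [0.551, 0.1552, 0.2348]
ee_rot: [-2.285, -2.156, 0.0]
wrist_force: [0.1, -0.0, -5.6]
width: 0.0492
grip_force: 85.0
clock: 7.23
tcp_pos: [0.5511, 0.1553, 0.2632]
ee_rot: [2.285, 2.156, 0.001]
wrist_force: [0.4, -0.8, -3.2]
width: 0.0492
grip_force: 85.4
```

View pics/s2.png

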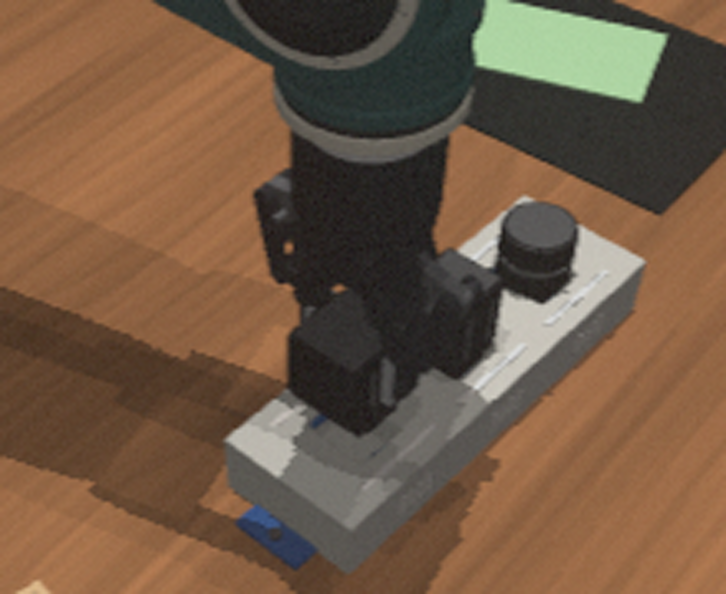

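The block is held and clear of the bay: its bottom (crop (340,425)) is above the charger top, and the round pack has not moved. I lift higher, turn 9° and carry it.

```bash
python3 -m crank '{"linear":[[0,0,-1],[0,0,-1.5],[0,0,-1.5],[0,0,-1],[0,0,-1],[0,0,0]],"twist":[0,0,3,3,3,0]}' && python3 -m crank '{"linear":[[-1.2,0.22,0],[-2.2,0.4,0],[-2.8,0.51,0],[-2.8,0.51,0],[-2.8,0.51,0],[-2.8,0.51,0],[-2.8,0.51,0],[-2.8,0.51,0],[-2.8,0.51,0],[-2.3,0.42,0],[-1.3,0.24,0],[0,0,0]],"twist":[0,0,0,0,0,0,0,0,0,0,0,0]}' && python3 -m crank '{"linear":[[0,0,1],[0,0,2],[0,0,2],[0,0,1.5],[0,0,1],[0,0,0.5],[0,0,0],[0,0,0]],"twist":[0,0,0,0,0,0,0,0]}'; python3 - <<'E'
from h import *
from cell import *
s=get_state();im=capture("scene");a=im[200:400,70:290];b=capture("top")
cv2.imwrite("pics/s3.png",np.hstack([cv2.resize(a,None,fx=1.8,fy=1.8),cv2.resize(b[130:330,290:510],None,fx=1.8,fy=1.8)])[:,:,::-1])
T=Ro.from_rotvec(s["ee_rot"]).as_matrix();print(s["tcp_pos"],np.degrees(np.arctan2(T[1,0],T[0,0])),s["wrist_force"])
E
```

```text
clock: 7.78
tcp_pos: [0.5512, 0.1553, 0.3254]
ee_rot: [2.449, 1.966, 0.004]
wrist_force: [1.0, 0.3, -2.4]
width: 0.0488
grip_force: 85.5
clock: 8.78
tcp_pos: [0.5412, -0.1174, 0.322]
ee_rot: [-2.448, -1.969, 0.002]
wrist_force: [-0.2, 0.5, -3.0]
width: 0.0491
grip_force: 85.5
clock: 9.45
tcp_pos: [0.5418, -0.1146, 0.2431]
ee_rot: [2.446, 1.971, 0.0]
wrist_force: [-0.7, 0.9, -2.3]
width: 0.0493
grip_force: 85.5
[ 0.54178994 -0.11463595  0.24309316] 77.70935918666996 [-0.70662307  0.90929217 -2.28218673]
```

View pics/s3.png

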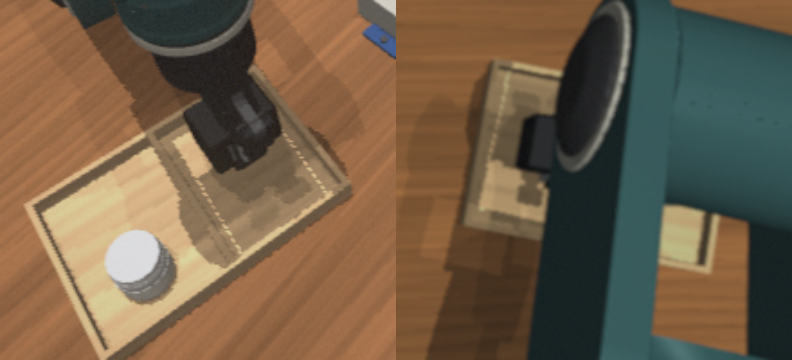

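The block hangs over the empty compartment (left panel (235,125)), clear of the walls, and the tin is untouched. Lowering it, slowly at the end.

```bash
python3 -m crank '{"linear":[[0,0,0.7],[0,0,0.7],[0,0,0.7],[0,0,0.5],[0,0,0.3],[0,0,0.2],[0,0,0.1],[0,0,0.1],[0,0,0],[0,0,0]],"twist":[0,0,0,0,0,0,0,0,0,0]}' && python3 -m crank '{"linear":[[0,0,0.05],[0,0,0.05],[0,0,0.05],[0,0,0.05],[0,0,0],[0,0,0]],"twist":[0,0,0,0,0,0]}'
```

```text
clock: 10.38
tcp_pos: [0.5417, -0.115, 0.2099]
ee_rot: [2.447, 1.97, 0.0]
wrist_force: [-0.1, -0.2, -3.7]
width: 0.0494
grip_force: 85.5
clock: 10.88
tcp_pos: [0.5416, -0.115, 0.2077]
ee_rot: [-2.447, -1.97, -0.0]
wrist_force: [0.4, 0.8, -3.1]
width: 0.0491
grip_force: 85.5
```

```bash
python3 -m crank '{"linear":[[0,0,0.05],[0,0,0.05],[0,0,0.05],[0,0,0],[0,0,0]],"twist":[0,0,0,0,0]}'
```

```text
clock: 11.3
tcp_pos: [0.5416, -0.115, 0.2065]
ee_rot: [2.447, 1.97, 0.0]
wrist_force: [-3.2, 0.1, 4.2]
width: 0.0495
grip_force: 86.3
```

Contact: the force changed from -3 N to +4 N. Easing the grip, then opening.

```bash
python3 -m crank '{"linear":[[0,0,0],[0,0,0],[0,0,0]],"twist":[0,0,0]}' 1 20 && python3 -m crank '{"linear":[[0,0,0],[0,0,0],[0,0,0],[0,0,0],[0,0,0],[0,0,0],[0,0,0],[0,0,0],[0,0,0],[0,0,0],[0,0,0],[0,0,0]],"twist":[0,0,0,0,0,0,0,0,0,0,0,0]}' 0 && python3 -m crank '{"linear":[[0,0,-0.5],[0,0,-1],[0,0,-1.5],[0,0,-2],[0,0,-2.5],[0,0,-2.5],[0,0,-2.5],[0,0,-2],[0,0,-1],[0,0,0],[0,0,0],[0,0,0]],"twist":[0,0,0,0,0,0,0,0,0,0,0,0]}'; python3 - <<'E'
from h import *
from cell import *
im=capture("scene");cv2.imwrite("pics/s4.png",cv2.resize(im[80:400,60:420],None,fx=1.8,fy=1.8)[:,:,::-1])
E
```

```text
clock: 11.55
tcp_pos: [0.5416, -0.115, 0.2065]
ee_rot: [2.447, 1.97, 0.0]
wrist_force: [-5.0, 0.7, 5.5]
width: 0.0495
grip_force: 86.3
clock: 12.55
tcp_pos: [0.5416, -0.115, 0.2062]
ee_rot: [2.447, 1.97, 0.0]
wrist_force: [1.1, 0.2, 1.0]
width: 0.0853
grip_force: 0.0
clock: 13.55
tcp_pos: [0.5414, -0.1149, 0.3598]
ee_rot: [-2.446, -1.969, 0.002]
wrist_force: [0.2, -0.4, -0.2]
width: 0.0854
grip_force: 0.0
```

View pics/s4.png

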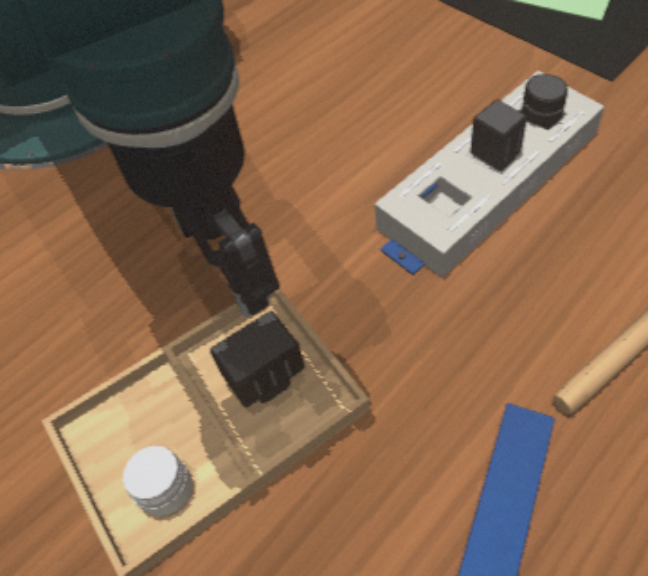

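The pack stands upright on its stem in the empty compartment (257,360). The square and round packs are still plugged in, the tin is undisturbed and the gripper is clear.

```bash
python3 -c "
from cell import *
print(job_done())"
```

```text
the job is handed in; nothing more can be done
None
```

The oblong pack was pulled from the charger and now stands upright in the empty tray compartment, the round and square packs are still plugged in, and the job was handed in at about 13.6 s on the robot's clock.

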